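# Charge the polishing jar and snap its lid home

## Task

Charge the polishing jar: pour all six ceramic chips from the scoop through the funnel into the jar, stand the empty scoop back upright on the bench and swing the funnel well aside, right over to its stop or nearly so. Then set the lid on the jar, press it straight down until all three spring clips snap over it, and go on pressing: finish with the gripper still pushing the lid down on its seal with a firm 10 N or more, without letting go. Leave the other things on the bench where they are.

Things in the scene. Friction and masses are not known exactly. Their poses are not given: they have to be found in the camera images.
- stand: filling stand, screwed down: grey base plate 205 x 120 x 14 with a clear jar in a round nest: jar 66 outside, 59 inside, floor 18 and lip 100 above the bench, rubber seal on the lip, three sprung steel clips round the mouth. Origin on the bench under the jar's axis; z up; +x towards the funnel's post, whose axis is 115 from the jar's and whose top is 171 above the bench
- seal: black rubber seal ring on the jar's lip, 59 inside, 70 outside, 6 high, its top 106 above the bench; it yields about 3 N per mm, 5 mm at most. Origin on the jar's axis, at the ring's underside
- clip0 (a joint): lean (rad) of the sprung clip at +90 degrees about the stand's z from its +x: 0 at rest, about 0.06 when the lid's flange forces it outward, back to 0 when it has snapped over the flange. Hook tip 34.5 from the jar's axis, underside 109.5 above the bench, sloping lead-in up to 125. All three together resist with some 10 to 25 N just before they snap, then the force falls
- clip1 (a joint): the same for the clip at -150 degrees
- clip2 (a joint): the same for the clip at -30 degrees
- funnel (a joint): swing of the funnel's arm about its post (rad): 0 with the funnel over the jar, growing anticlockwise seen from above as it swings aside, stop at 1.7; stiff joint, stays where it is left. With the funnel at 0 the funnel's spout hangs between the clips, 3 above the seal
- funnel_mouth (a point): centre of the funnel's mouth, at its rim, 178 above the bench. Steel funnel: mouth 128 outside, 120 inside, cone 48 deep, spout 49 outside, 45 inside and 21 long
- funnel_knob (a point): upright round black knob on a lug at the funnel's rim, on the side away from the post: 16 across, 38 tall; this point is 11 under its top, 201 above the bench, 190 from the post's axis
- lid: the jar's lid, standing on its plug: flange 74 across and 5 thick (10 to 15 above the origin), tapered plug under it 53 across, 44 at its foot, 10 deep; round knob on top 23 across, 15 to 57 above the origin. Origin: centre of the plug's underside; z up. When it has snapped in, the origin is about 94.5 above the bench; before the clips let it pass, 96 or more. 80 g
- scoop: flat-bottomed aluminium scoop, open at the front, with a straight wooden handle behind: pan 86 long, 62 wide, sides 32 high, floor 2 thick. Origin: underside of the pan near its centre; +x towards the open front, z up. 150 g without the chips
- scoop_grip (a point): middle of the scoop's handle, 88 behind and 40 above the scoop's origin. Handle 95 long, 15 wide, 12 thick, rising 12 degrees to the rear
- scoop_nose (a point): middle of the scoop's open front edge, on the floor of the pan: 41 ahead of the scoop's origin
- chip0: three-cornered white ceramic polishing chip, 15 a side, 13 thick, 10 g; six of them lie in the scoop and begin to slide at some 15 to 25 degrees of tilt. Origin: centre of its underside
- chip1: three-cornered white ceramic polishing chip, 15 a side, 13 thick, 10 g; six of them lie in the scoop and begin to slide at some 15 to 25 degrees of tilt. Origin: centre of its underside
- chip2: three-cornered white ceramic polishing chip, 15 a side, 13 thick, 10 g; six of them lie in the scoop and begin to slide at some 15 to 25 degrees of tilt. Origin: centre of its underside
- chip3: three-cornered white ceramic polishing chip, 15 a side, 13 thick, 10 g; six of them lie in the scoop and begin to slide at some 15 to 25 degrees of tilt. Origin: centre of its underside
- chip4: three-cornered white ceramic polishing chip, 15 a side, 13 thick, 10 g; six of them lie in the scoop and begin to slide at some 15 to 25 degrees of tilt. Origin: centre of its underside
- chip5: three-cornered white ceramic polishing chip, 15 a side, 13 thick, 10 g; six of them lie in the scoop and begin to slide at some 15 to 25 degrees of tilt. Origin: centre of its underside
- bowl: bystander: open steel bowl, 96 across, 36 high. Origin: centre of its underside
- insert: bystander: stepped steel mould insert, 75 x 55 x 34, 0.75 kg. Origin: centre of its underside
- paste: bystander: closed round white jar of paste with a flat metal cap, 54 across, 45 high. Origin: centre of its underside
- brush: bystander: flat bench brush lying down, about 180 long. Origin: centre of its underside
- grinder: bystander: hand-grinder handpiece lying down, 175 long, 24 across. Origin: centre of its underside
- pin: bystander: plain round steel pin standing on end, 18 across, 60 high. Origin: centre of its underside

How it is judged:
By the outcome, as a careful person would: the job done as asked, in the order asked, and still so for the second after the job is handed in, while the arm keeps its last pose, push and grip.
It also fails if it takes over 67 s, if anything falls off the work surface, if the arm or the gripper's body presses on something with over 40 N, if the wrist force passes 120 N, or if a joint passes its speed limit or range.

## Robot

A 6-joint arm with a two-finger parallel gripper is mounted at the origin on the work surface. World frame = base frame: x ahead of the robot, y to its left, z up, the work surface at z = 0. Lengths are in m, angles in rad, forces in N, time in s.
With the tool pointing down it reaches from about 0.375 to 0.9 m from the base axis. Payload 3.1 kg.
Tool frame: the origin (TCP) lies midway between the tips of the shut fingers; the grasp point (between the pads) lies 19 mm behind it (manip.grip_depth is the distance from the TCP to the grasp point, in m); z points along the fingers, y is the line along which they close (so a half turn about z gives the same grasp; the last joint's range is limited). The gripper opens to 85 mm and grips with 20 to 120 N. Pads are 22 mm wide; open, the fingers measure 114 mm over their backs; the gripper's body (76 mm by 85 mm) begins 54 mm behind the grasp point. The pads swing forward as they close: fully open they stand 13 mm farther back than shut.
Start: joints at [-1.421, 0.527, 1.433, -0, 1.181, -0.178], TCP at [0.202, -0.591, 0.231] pointing down, gripper open.
Joint ranges: [-3.08, 3.08], [-0.75, 2.2], [0.22, 2.44], [-1.43, 4.57], [0, 2.65], [-2.85, 2.85]. Speed limits (rad/s): [2.79, 2.79, 3.14, 3.14, 3.14, 3.14].

## Interface

Orientations are given as a unit quaternion [x, y, z, w].
In Python, from station import telemetry, snapshot, manip gives the robot as it stands. The module is installed in compiled form; this text tells all that it offers.
- The arm moves only by the shell command python3 -m crank 'ROWS' [OPENING] [FORCE]. ROWS is text: rows parted by semicolons, each of 6 numbers parted by spaces: the shift along the tool's x, y, z as a fraction of full scale, then the turn, a rotation vector about the tool's x, y, z as a fraction of full scale. A call has exactly 5 rows; each row shifts and turns the commanded pose from where the row before left it, along the tool's axes as they then stand; what a row does not reach is not made up. Full scale, the value 1, is 4 cm for a shift and 90 degrees for a turn. A row lasts 1/10 s, in which the tool goes at most 50 mm and 8.59 degrees, less where a joint would pass 70% of its speed; a pose out of reach is approached as far as the arm can. A call with a number of a shift or a turn outside -1 to 1 is refused whole. A call with a gripper value outside its range is refused whole. OPENING is the opening, from -1 (shut) to 1 (fully open), set as the call begins (- or left out, the last holds). The fingers move at their own pace and stop on an object; FORCE is the grip in N (left out, the last holds). Time passes only in rows, so rows that do not move let the fingers close, or fill a call up. It gives the time, the measured TCP pose, the force, the opening and the grip force at its end, in the units of the state.
- telemetry.sense(): the state, without advancing time (a new reading comes with each control period).
- snapshot(name): name is "side" or "top" or "wrist"; returns a dict with "image" (420x560x3 uint8, red, green, blue), "depth" (420x560 float32, m along the optical axis (not along the pixel's ray), 0 where there is no reading), "camera_matrix" (3x3 intrinsics, pixels), "rvec" (rotation vector, rad) and "tvec" (3), from world to camera coordinates, as OpenCV has them. Camera axes: x right, y down, z forward; pixel columns grow to the right and rows downward; lengths in m; the calibration is good to about 2 mm. A picture is of the moment at which its call begins.
- manip.sign_off(): hands the job in; it is judged then, once.
The state is a dict: "t": time; "q": joint angles; "qd": joint speeds; "tau": joint torques, N m; "tcp_pos": TCP position; "tool_rot": TCP orientation; "force": force on the tool from outside, world axes, zero at the start; "ft_torque": the same for the moment, N m; "finger_gap": opening from 0.0 (shut) to 1.0 (fully open); "gripper_force": force on a finger pad.
Only numpy, scipy, OpenCV 4.12 (cv2) and the standard library are available. Lean on these libraries where they do the work, as an engineer would, in place of code of your own. Each camera call takes 0.05 s, during which the arm holds its last target. There are 200 camera calls.

## Working session

There is one attempt and no reset: what is moved stays moved. The work goes in short steps, Python scripts to look and compute and a shell command to move; the robot and the scene stay as the last step left them, time stands still between calls to the robot, and variables do not carry over. Pictures are saved under pics/ and viewed, at most 12 in all, crops included, and the job is handed in when it is done.

```bash
mkdir -p pics; ls
cat > h.py <<'E'
import numpy as np,cv2
from station import telemetry,snapshot,manip
from scipy.spatial.transform import Rotation as R
def snap(n,f=None):
    s=snapshot(n)
    if f: cv2.imwrite('pics/'+f,s['image'][:,:,::-1])
    np.savez('last_'+n+'.npz',**s); return s
def load(n): return dict(np.load('last_'+n+'.npz'))
def cloud(s):
    K=s['camera_matrix'];d=s['depth'];v,u=np.mgrid[:d.shape[0],:d.shape[1]]
    P=np.stack([(u-K[0,2])/K[0,0]*d,(v-K[1,2])/K[1,1]*d,d],-1)
    Rm=cv2.Rodrigues(s['rvec'])[0]
    W=(P-s['tvec'].ravel())@Rm; W[d==0]=np.nan; return W
def ray(s,u,v,z):
    K=s['camera_matrix'];Rm=cv2.Rodrigues(s['rvec'])[0]
    c=-Rm.T@s['tvec'].ravel();r=Rm.T@np.array([(u-K[0,2])/K[0,0],(v-K[1,2])/K[1,1],1])
    return c+r*(z-c[2])/r[2]
E
python3 - <<'E'
from h import *
for n in('top','side'):
    s=snap(n,n+'0.png');print(n,-cv2.Rodrigues(s['rvec'])[0].T@s['tvec'].ravel())
x=telemetry.sense();print({k:np.round(v,3) for k,v in x.items()},manip.grip_depth)
E
```

```text
pics
top [ 0.43194492 -0.02437628  1.27401763]
side [0.18764831 0.6149631  0.73287723]
{'t': np.float64(0.1), 'q': array([-1.42 ,  0.528,  1.434,  0.   ,  1.181, -0.178]), 'qd': array([ 0.   , -0.002, -0.001,  0.002, -0.001,  0.002]), 'tau': array([-1.0000e-03, -4.4330e+01, -1.7859e+01, -0.0000e+00,  4.0000e-03,
       -0.0000e+00]), 'tcp_pos': array([ 0.202, -0.591,  0.23 ]), 'tool_rot': array([ 0.987,  0.164,  0.   , -0.001]), 'force': array([-0.128, -0.494, -0.027]), 'ft_torque': array([0.041, 0.063, 0.018]), 'gripper_force': np.float64(0.0), 'finger_gap': np.float64(1.001)} 0.0187
```

View pics/top0.png

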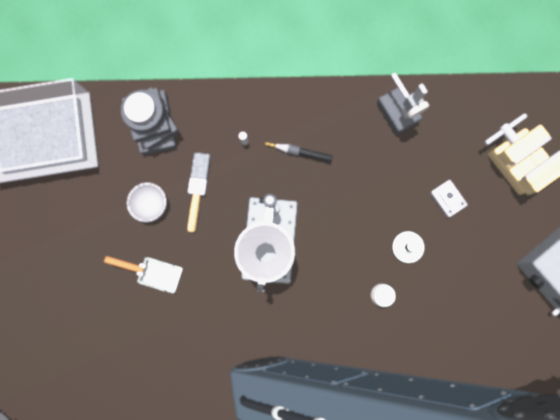

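View pics/side0.png

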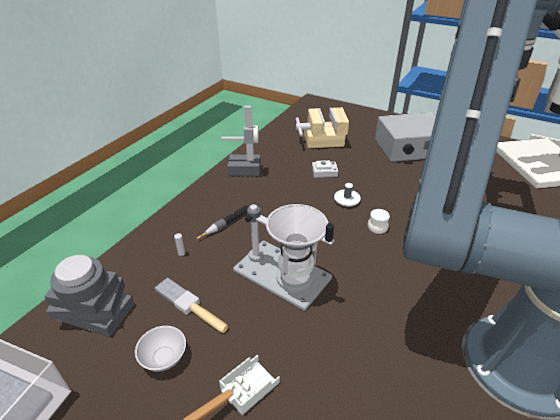

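The top view has the scoop at about (150,273), its handle pointing left. The funnel mouth is at (265,252), the post at (270,201), the funnel knob at (261,287) and the lid at (408,247). I'll enlarge those areas next.

Run:
```python
from h import *
s=load('top');im=s['image'][:,:,::-1]
def c(u,v,w,h,k): return cv2.resize(im[v:v+h,u:u+w],None,fx=k,fy=k,interpolation=cv2.INTER_CUBIC)
a=c(100,245,100,60,4) # 400x240
b=c(225,190,85,110,4)  #340x440
d=c(370,225,60,60,4)
o=np.zeros((480,760,3),np.uint8);o[:240,:400]=a;o[:440,410:750]=b;o[240:480,:240]=d
cv2.imwrite('pics/c1.png',o)
W=cloud(s)
for n,(u,v) in dict(pan=(160,275),handle=(122,264),hend=(107,260),post=(270,201),knob=(261,287),lidk=(409,247),lidf=(400,240),bench=(330,200),paste=(383,295)).items(): print(n,np.round(W[v,u],4))
# lid, flange centroid
def comp(x0,x1,y0,y1,z0,z1):
    m=(W[...,0]>x0)&(W[...,0]<x1)&(W[...,1]>y0)&(W[...,1]<y1)&(W[...,2]>z0)&(W[...,2]<z1);P=W[m];return P
l=W[247,408]
P=comp(l[0]-.06,l[0]+.06,l[1]-.05,l[1]+.05,.008,.03);print('lidfl',len(P),P.min(0),P.max(0))
P=comp(l[0]-.06,l[0]+.06,l[1]-.05,l[1]+.05,.045,.07);print('lidkn',len(P),P.mean(0),P.min(0),P.max(0))
f=ray(s,265,252,.178);print('fun',f)
P=comp(f[0]-.09,f[0]+.12,f[1]-.09,f[1]+.09,.165,.19);print('funrim',len(P),P.min(0),P.max(0))
P=comp(f[0]-.12,f[0]+.12,f[1]-.09,f[1]+.09,.2,.23);print('knob',len(P),P.mean(0),P.min(0),P.max(0))
```

```text
pan [0.4288 0.3064 0.0011]
handle [0.4563 0.3878 0.0464]
hend [0.4662 0.4219 0.0542]
post [0.5884 0.0223 0.1686]
knob [0.4022 0.0408 0.2079]
lidk [ 0.4887 -0.3041  0.0576]
lidf [ 0.5082 -0.292   0.0171]
bench [ 0.6129 -0.123  -0.0012]
paste [ 0.376  -0.24    0.0471]
lidfl 612 [ 0.45632185 -0.3467888   0.00821492] [ 0.52823034 -0.27418031  0.0295211 ]
lidkn 78 [ 0.49237167 -0.30946355  0.05547359] [ 0.48155423 -0.322257    0.04644958] [ 0.5032475  -0.29879775  0.06073081]
fun [0.47600527 0.03356154 0.178     ]
funrim 1109 [ 0.39273572 -0.02701067  0.16500428] [0.59507495 0.09881122 0.18458045]
knob 47 [0.402943   0.04351901 0.21033197] [0.39597261 0.03636842 0.20378135] [0.41060259 0.05119742 0.21581094]
```

View pics/c1.png

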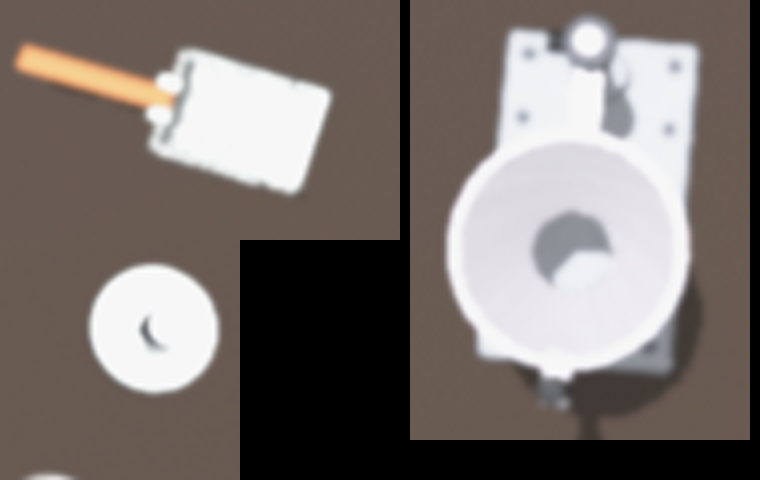

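The crop shows these points in top-view pixels:
- **Scoop:** the front corners are at (182.5,268.8) and (174.3,293.3), and the handle runs from (104.5,259) to (143.8,269.5).
- **Funnel:** the mouth is centred at about (264.5,252.5) and the post at (270,200).
- **Lid:** it's at (408.5,247).

```bash
cat >> h.py <<'E'
def Rd(angy,tilt=0,axis=None):
    "tool down, tool y at world angle angy (deg); then rotated by tilt deg about world axis"
    a=np.radians(angy);y=np.array([np.cos(a),np.sin(a),0]);z=np.array([0,0,-1.]);x=np.cross(y,z)
    M=np.stack([x,y,z],1)
    if tilt: M=R.from_rotvec(np.radians(tilt)*np.array(axis)/np.linalg.norm(axis)).as_matrix()@M
    return M
def twist(M0,p0,M1,p1,N):
    "N equal rows from pose 0 to pose 1; units of the rows"
    r=R.from_matrix(M0.T@M1).as_rotvec()/N;D=R.from_rotvec(r).as_matrix()
    S=sum(np.linalg.matrix_power(D,k) for k in range(N))
    v=np.linalg.solve(S,M0.T@(p1-p0)); o=np.r_[v/.04,r/(np.pi/2)]
    print(N,'rows:',*np.round(o,3), '| mm/row %.0f deg/row %.1f'%(np.linalg.norm(v)*1e3,np.degrees(np.linalg.norm(r))))
def cur():
    x=telemetry.sense();return R.from_quat(x['tool_rot']).as_matrix(),x['tcp_pos']
def goto(M1,g,N,tip=False):
    "g: grasp point target (or TCP)"
    M0,p0=cur();twist(M0,p0,M1,np.array(g)+(0 if tip else .0187)*M1[:,2],N)
E
python3 - <<'E'
from h import *
s=load('top');r=lambda u,v,z:ray(s,u,v,z)
f=np.round
print('handle ends',f(r(104.5,259,.053),4),f(r(143.8,269.5,.033),4))
c1,c2=r(182.5,268.75,.03),r(174.3,293.3,.03);print('front corners(side tops?)',f(c1,4),f(c2,4),np.linalg.norm(c1-c2))
post=r(270,200,.171);fm=r(264.5,252.5,.178);kn=r((552-410)/4+225,190+390/4,.212);lid=r(408.5,247,.015)
print('post',post,'fm',fm,'kn',kn,'lid',lid);print(np.linalg.norm(post-fm),np.linalg.norm((post-kn)[:2]))
a,b=r(250,197,.014),r(242,278.75,.014);print('plate edge',a,b,np.degrees(np.arctan2(*(a-b)[1::-1])),np.linalg.norm(a-b))
print('post-fm ang',np.degrees(np.arctan2(*(post-fm)[1::-1])))
W=cloud(s);m=(W[...,0]>.33)&(W[...,0]<.53)&(W[...,1]>.22)&(W[...,1]<.46)
P=W[m&(W[...,2]>.028)];im=s['image'][m&(W[...,2]>.028)].astype(int)
o=P[im[:,0]-im[:,2]>60];c=o.mean(0);print('orange',len(o),c,o.min(0),o.max(0));u=np.linalg.svd(o-c)[2][0];print('handle dir',u, 'len',np.ptp((o-c)@u))
p=P[(im[:,0]-im[:,2]<40)];(cx,cy),(w,h),an=cv2.minAreaRect((p[:,:2]*1000).astype(np.float32));print('pan rect',cx,cy,w,h,an)
S=load('side');WS=cloud(S);m=(WS[...,0]>.33)&(WS[...,0]<.53)&(WS[...,1]>.22)&(WS[...,1]<.46)&(WS[...,2]>.028)
P=WS[m];im=S['image'][m].astype(int);o=P[im[:,0]-im[:,2]>60];c=o.mean(0);print('side orange',len(o),c,o.min(0),o.max(0));u=np.linalg.svd(o-c)[2][0];print(u)
E
```

```text
handle ends [0.4687 0.4286 0.053 ] [0.4426 0.3383 0.033 ]
front corners(side tops?) [0.4434 0.2439 0.03  ] [0.3843 0.2631 0.03  ] 0.06216518161054771
post [0.59029994 0.02216448 0.171     ] fm [0.47494147 0.03464923 0.178     ] kn [0.4013336  0.04158848 0.212     ] lid [ 0.49075063 -0.31263352  0.015     ]
0.1162430476960213 0.18996202863824507
plate edge [0.62116427 0.07914666 0.014     ] [0.41743391 0.09948428 0.014     ] -5.700731352631237 0.20474295360037975
post-fm ang -6.17683327643761
orange 244 [0.45739483 0.3868444  0.04476802] [0.43902299 0.3402894  0.03040339] [0.47590313 0.43178641 0.0587063 ]
handle dir [-0.30194434 -0.93296603 -0.19596942] len 0.09579644779964984
pan rect 434.6736755371094 315.8509826660156 77.97651672363281 62.22263717651367 71.63948059082031
side orange 468 [0.45429227 0.38477305 0.04590193] [0.43668497 0.34228821 0.03250029] [0.4759281  0.42628825 0.05804478]
[0.32002616 0.92288299 0.21417339]
```

Run:
```python
from h import *
M0,p0=cur();Mv=Rd(-45);pv=np.array([.58,-.02,.27]);twist(M0,p0,Mv,pv,20)
twist(Mv,pv,Rd(-18),np.array([.4555,.384,.041-.0187+.08]),15)
```

```text
20 rows: 0.781 -0.368 -0.049 -0.0 -0.0 -0.015 | mm/row 35 deg/row 1.3
15 rows: 0.462 -0.541 0.28 0.0 0.0 -0.02 | mm/row 31 deg/row 1.8
```

```bash
A='.781 -.368 -.049 0 0 -.0145;.781 -.368 -.049 0 0 -.0145;.781 -.368 -.049 0 0 -.0145;.781 -.368 -.049 0 0 -.0145;.781 -.368 -.049 0 0 -.0145'; :
python3 -m crank '.781 -.368 -.049 0 0 -.0145;.781 -.368 -.049 0 0 -.0145;.781 -.368 -.049 0 0 -.0145;.781 -.368 -.049 0 0 -.0145;.781 -.368 -.049 0 0 -.0145' 1
python3 -m crank '.781 -.368 -.049 0 0 -.0145;.781 -.368 -.049 0 0 -.0145;.781 -.368 -.049 0 0 -.0145;.781 -.368 -.049 0 0 -.0145;.781 -.368 -.049 0 0 -.0145'
python3 -m crank '.781 -.368 -.049 0 0 -.0145;.781 -.368 -.049 0 0 -.0145;.781 -.368 -.049 0 0 -.0145;.781 -.368 -.049 0 0 -.0145;.781 -.368 -.049 0 0 -.0145'
python3 -m crank '.781 -.368 -.049 0 0 -.0145;.781 -.368 -.049 0 0 -.0145;.781 -.368 -.049 0 0 -.0145;.781 -.368 -.049 0 0 -.0145;.781 -.368 -.049 0 0 -.0145'
python3 - <<'E'
from h import *
goto(Rd(-18),[.4555,.384,.041+.08],15)
E
```

```text
t: 0.6
tcp_pos: [0.3209, -0.4646, 0.2407]
tool_rot: [0.976, 0.22, -0.0, -0.0]
force: [0.4, 0.0, 0.5]
finger_gap: 1.003
gripper_force: 0.0
t: 1.1
tcp_pos: [0.4242, -0.3263, 0.2506]
tool_rot: [0.961, 0.275, -0.0, -0.0]
force: [0.3, -0.2, -0.1]
finger_gap: 1.0
gripper_force: 0.0
t: 1.6
tcp_pos: [0.511, -0.1773, 0.2604]
tool_rot: [0.944, 0.329, -0.0, -0.0]
force: [0.0, -0.2, 0.5]
finger_gap: 0.999
gripper_force: 0.0
t: 2.1
tcp_pos: [0.5803, -0.0193, 0.2701]
tool_rot: [0.924, 0.383, -0.0, -0.0]
force: [-0.0, -0.2, 0.3]
finger_gap: 0.999
gripper_force: 0.0
15 rows: 0.46 -0.541 0.28 -0.0 0.0 -0.02 | mm/row 31 deg/row 1.8
```

```bash
python3 -m crank '.46 -.541 .28 0 0 -.02;.46 -.541 .28 0 0 -.02;.46 -.541 .28 0 0 -.02;.46 -.541 .28 0 0 -.02;.46 -.541 .28 0 0 -.02' 
python3 -m crank '.46 -.541 .28 0 0 -.02;.46 -.541 .28 0 0 -.02;.46 -.541 .28 0 0 -.02;.46 -.541 .28 0 0 -.02;.46 -.541 .28 0 0 -.02' 
python3 -m crank '.46 -.541 .28 0 0 -.02;.46 -.541 .28 0 0 -.02;.46 -.541 .28 0 0 -.02;.46 -.541 .28 0 0 -.02;.46 -.541 .28 0 0 -.02' |tail -6
python3 - <<'E'
from h import *
s=snap('wrist','w1.png')
W=cloud(s);im=s['image'].astype(int);m=(im[...,0]-im[...,2]>60)&(W[...,2]>.02)&(W[...,2]<.08)&(abs(W[...,0]-.456)<.06)&(abs(W[...,1]-.385)<.08)
o=W[m];c=o.mean(0);print(len(o),c,o.min(0),o.max(0));u=np.linalg.svd(o-c,full_matrices=False)[2][0];print(u,np.ptp((o-c)@u),cur()[1])
E
```

```text
t: 2.6
tcp_pos: [0.5594, 0.1208, 0.2136]
tool_rot: [0.891, 0.454, -0.0, -0.0]
force: [0.3, 0.3, -0.0]
finger_gap: 1.003
gripper_force: 0.0
t: 3.1
tcp_pos: [0.5175, 0.2563, 0.1577]
tool_rot: [0.853, 0.523, -0.0, -0.0]
force: [-0.5, 0.0, 0.5]
finger_gap: 0.999
gripper_force: 0.0
t: 3.6
tcp_pos: [0.4548, 0.3835, 0.1017]
tool_rot: [0.809, 0.588, -0.0, -0.0]
force: [-0.4, 0.5, -0.6]
finger_gap: 1.0
gripper_force: 0.0
2629 [0.45908364 0.39687895 0.04814261] [0.43676186 0.34766445 0.02416065] [0.47628557 0.43360627 0.0572575 ]
[-0.31636716 -0.92810754 -0.19628605] 0.09120567155105526 [0.45113317 0.38621557 0.09990639]
```

View pics/w1.png

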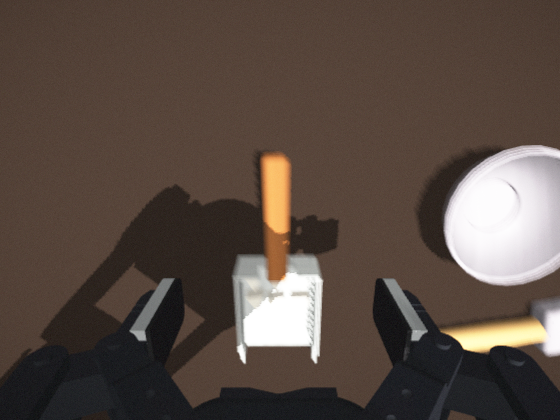

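The wrist view shows the handle centred between the fingers, at about (275,215), with the pan below it and the chips inside. The bowl, at (505,215), is clear of the fingers.

```bash
python3 -m crank '0 0 0 0 0 0;0 0 0 0 0 0;0 0 0 0 0 0;0 0 0 0 0 0;0 0 0 0 0 0' |sed -n 2,3p
python3 - <<'E'
from h import *
goto(Rd(-18),[.4555,.385,.0405],5)
E
```

```text
tcp_pos: [0.4563, 0.382, 0.1029]
tool_rot: [0.81, 0.587, 0.0, 0.0]
5 rows: 0.013 -0.009 0.406 0.0 -0.0 -0.0 | mm/row 16 deg/row 0.0
```

```bash
python3 -m crank '.013 -.009 .406 0 0 0;.013 -.009 .406 0 0 0;.013 -.009 .406 0 0 0;.013 -.009 .406 0 0 0;.013 -.009 .406 0 0 0' |sed -n 2,4p
python3 -m crank '0 0 0 0 0 0;0 0 0 0 0 0;0 0 0 0 0 0;0 0 0 0 0 0;0 0 0 0 0 0' -1 70
python3 -m crank '0 0 0 0 0 0;0 0 0 0 0 0;0 0 0 0 0 0;0 0 0 0 0 0;0 0 0 0 0 0' -1 70
python3 -m crank '0 0 -.1 0 0 0;0 0 -.2 0 -.015 0;0 0 -.25 0 -.02 0;0 0 -.25 0 -.02 0;0 0 -.2 0 -.02 0' -1 70
python3 - <<'E'
from h import *
snap('side','s2.png')
M,p=cur();print(p,p-.0187*M[:,2],M.round(3))
h=np.array([0,-1,0.])
def pose(nose,th,ang=0):
    a=np.radians(ang);y=np.array([np.cos(a),np.sin(a),0]);M=Rd(ang,th,y)
    # scoop axes at tilt: x heading
    X=-np.cross(y,np.array([0,0,1.]));X=R.from_rotvec(np.radians(th)*y).apply(np.cross(y,[0,0,1.]))
    Z=np.cross(X,y);g=nose-.129*X+.040*Z;return M,g+.0187*M[:,2]
A=pose(np.array([.475,.055,.207]),-8);B=pose(np.array([.475,.055,.192]),20);C=pose(np.array([.475,.055,.19]),55)
print(A[1],B[1],C[1])
twist(M,p,*A,20);twist(*A,*B,10);twist(*B,*C,20)
E
```

```text
tcp_pos: [0.4552, 0.3854, 0.0209]
tool_rot: [0.81, 0.587, 0.0, 0.0]
force: [0.3, 0.0, -0.6]
t: 5.15
tcp_pos: [0.4553, 0.386, 0.0222]
tool_rot: [0.809, 0.587, 0.001, 0.0]
force: [0.4, 0.1, 2.4]
finger_gap: 0.158
gripper_force: 71.1
t: 5.65
tcp_pos: [0.4553, 0.3861, 0.022]
tool_rot: [0.809, 0.587, 0.001, 0.0]
force: [-0.4, 0.3, 5.5]
finger_gap: 0.16
gripper_force: 69.7
t: 6.15
tcp_pos: [0.4543, 0.3867, 0.061]
tool_rot: [0.808, 0.586, -0.049, 0.035]
force: [1.1, -0.0, -2.5]
finger_gap: 0.162
gripper_force: 68.8
[0.45547054 0.38815708 0.06212092] [0.45613909 0.39025674 0.08069064] [[ 0.308  0.951 -0.036]
 [ 0.944 -0.31  -0.112]
 [-0.118  0.001 -0.993]]
[0.475      0.18570897 0.21013938] [0.475      0.16893532 0.25613605] [0.475      0.11154342 0.30788779]
20 rows: -0.268 0.066 -0.152 -0.001 -0.001 -0.01 | mm/row 13 deg/row 0.9
10 rows: -0.033 0.0 -0.119 0.0 0.031 0.0 | mm/row 5 deg/row 2.8
20 rows: -0.019 0.0 -0.096 0.0 0.019 0.0 | mm/row 4 deg/row 1.8
```

View pics/s2.png

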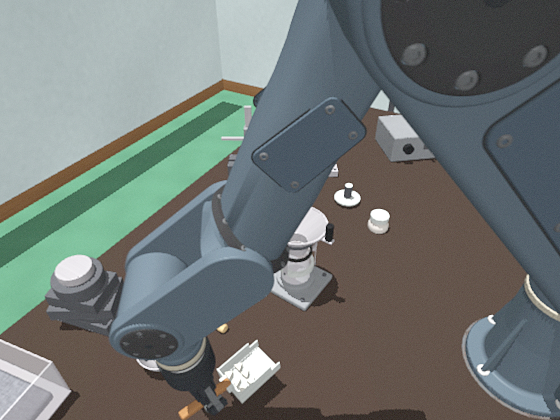

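The scoop is up and held level at about (245,372), with the chips still in it. I'll raise it straight up before crossing the funnel rim.

```bash
python3 -m crank '.01 0 -.2 0 0 0;.03 0 -.35 0 0 0;.04 0 -.45 0 0 0;.05 0 -.45 0 0 0;.05 0 -.45 0 0 0' |sed -n 2p
python3 -m crank '.05 0 -.45 0 0 0;.05 0 -.45 0 0 0;.05 0 -.45 0 0 0;.04 0 -.4 0 0 0;.02 0 -.2 0 0 0' |sed -n 2p
cat >> h.py <<'E'
def pose(nose,th,ang=0):
    a=np.radians(ang);y=np.array([np.cos(a),np.sin(a),0]);M=Rd(ang,th,y)
    X=R.from_rotvec(np.radians(th)*y).apply(np.cross(y,[0,0,1.]))
    Z=np.cross(X,y);g=np.array(nose)-.129*X+.040*Z;return M,g+.0187*M[:,2]
E
python3 - <<'E'
from h import *
M,p=cur();print(p);twist(M,p,*pose([.475,.055,.21],-8),18)
E
```

```text
tcp_pos: [0.4592, 0.4018, 0.1358]
tcp_pos: [0.4655, 0.4191, 0.2133]
[0.46548475 0.41910953 0.21328122]
18 rows: -0.316 0.067 0.041 -0.001 -0.001 -0.011 | mm/row 13 deg/row 1.0
```

```bash
python3 -m crank '-.12 .025 .016 0 0 -.0045;-.2 .042 .026 0 0 -.007;-.28 .06 .036 0 0 -.01;-.35 .073 .045 0 0 -.012;-.38 .08 .049 0 0 -.013' |sed -n 2p
python3 -m crank '-.38 .08 .049 0 0 -.013;-.38 .08 .049 0 0 -.013;-.38 .08 .049 0 0 -.013;-.38 .08 .049 0 0 -.013;-.38 .08 .049 0 0 -.013' |sed -n 2p
python3 - <<'E'
from h import *
M,p=cur();print(p);twist(M,p,*pose([.475,.055,.207],-8),10)
E
```

```text
tcp_pos: [0.4601, 0.3626, 0.2107]
tcp_pos: [0.4603, 0.2842, 0.2098]
[0.46025609 0.28416904 0.20983104]
10 rows: -0.241 0.056 0.029 -0.003 -0.002 -0.009 | mm/row 10 deg/row 0.8
```

```bash
python3 -m crank '-.34 .08 .035 -.003 -.002 -.011;-.32 .075 .035 -.003 -.002 -.011;-.3 .07 .034 -.003 -.002 -.011;-.28 .065 .032 -.003 -.002 -.01;-.26 .06 .03 -.003 -.002 -.009' |sed -n 2p
python3 -m crank '-.24 .055 .028 -.003 -.002 -.009;-.22 .05 .026 -.003 -.002 -.008;-.18 .04 .022 -.003 -.002 -.007;-.14 .03 .02 -.003 -.002 -.005;-.08 .02 .01 -.003 -.002 -.003' |sed -n 2p
python3 - <<'E'
from h import *
snap('top','t3.png')
im=load('top')['image'][140:350,130:410,::-1]
cv2.imwrite('pics/t3c.png',cv2.resize(im,None,fx=2.8,fy=2.8,interpolation=cv2.INTER_CUBIC))
M,p=cur();print(p,M.round(3));A=(M,p);B=pose([.475,.055,.192],20);C=pose(np.array([.475,.055,.19]),55)
twist(*A,*B,10);twist(*B,*C,20)
E
```

```text
tcp_pos: [0.4677, 0.2229, 0.2104]
tcp_pos: [0.4753, 0.1893, 0.2115]
[0.47526865 0.18913874 0.21155202] [[ 0.005  1.     0.009]
 [ 0.989 -0.004 -0.146]
 [-0.146  0.01  -0.989]]
10 rows: -0.042 0.0 -0.116 0.001 0.032 -0.0 | mm/row 5 deg/row 2.8
20 rows: -0.019 0.0 -0.096 0.0 0.019 0.0 | mm/row 4 deg/row 1.8
```

View pics/t3c.png

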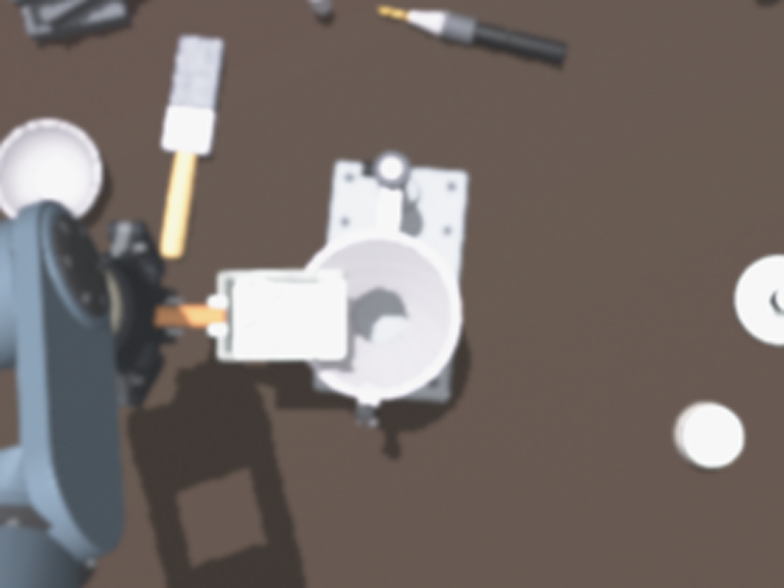

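The pan's nose (348,316 in the crop) is about 20 mm short of the funnel centre (380,316), and it's centred sideways. I'll pour slowly from here.

```bash
python3 -m crank '-.042 0 -.116 0 .032 0;-.042 0 -.116 0 .032 0;-.042 0 -.116 0 .032 0;-.042 0 -.116 0 .032 0;-.042 0 -.116 0 .032 0' |sed -n 2p
python3 -m crank '-.042 0 -.116 0 .032 0;-.042 0 -.116 0 .032 0;-.042 0 -.116 0 .032 0;-.042 0 -.116 0 .032 0;-.042 0 -.116 0 .032 0' |sed -n 2p
python3 -m crank '-.019 0 -.096 0 .019 0;-.019 0 -.096 0 .019 0;-.019 0 -.096 0 .019 0;-.019 0 -.096 0 .019 0;-.019 0 -.096 0 .019 0' |sed -n 2p
python3 -m crank '-.019 0 -.096 0 .019 0;-.019 0 -.096 0 .019 0;-.019 0 -.096 0 .019 0;-.019 0 -.096 0 .019 0;-.019 0 -.096 0 .019 0' |sed -n 2p
python3 -m crank '-.019 0 -.096 0 .019 0;-.019 0 -.096 0 .019 0;-.019 0 -.096 0 .019 0;-.019 0 -.096 0 .019 0;-.019 0 -.096 0 .019 0' |sed -n 2p
python3 -m crank '-.019 0 -.096 0 .019 0;-.019 0 -.096 0 .019 0;-.019 0 -.096 0 .019 0;-.019 0 -.096 0 .019 0;-.019 0 -.096 0 .019 0'
python3 - <<'E'
from h import *
a=snap('top')['image'][170:310,190:330,::-1];b=snap('side')['image'][190:320,220:360,::-1]
M,p=cur();print(p,pose([.475,.055,.19],55)[1]);
a=cv2.resize(a,(400,400),interpolation=cv2.INTER_CUBIC);b=cv2.resize(b,(400,400),interpolation=cv2.INTER_CUBIC)
cv2.imwrite('pics/p4.png',np.hstack([a,b]))
E
```

```text
tcp_pos: [0.4749, 0.1826, 0.2354]
tcp_pos: [0.4747, 0.1695, 0.2563]
tcp_pos: [0.4745, 0.1581, 0.2721]
tcp_pos: [0.4744, 0.1445, 0.2864]
tcp_pos: [0.4743, 0.129, 0.2983]
t: 12.25
tcp_pos: [0.4741, 0.112, 0.3079]
tool_rot: [0.628, 0.628, 0.329, -0.321]
force: [-0.3, 0.5, -1.7]
finger_gap: 0.16
gripper_force: 68.9
[0.47436081 0.11139594 0.30729315] [0.475      0.11154342 0.30788779]
```

View pics/p4.png

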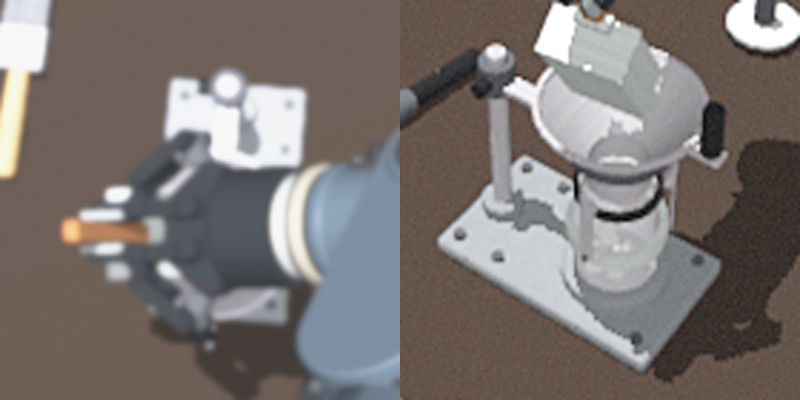

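The scoop is tipped 55° over the funnel (pan at about (610,70) on the right), and no chips are visible outside. I'll shake it a little, bring it level and check.

```bash
python3 -m crank '-.02 0 -.1 0 .03 0;.12 0 0 0 .03 0;-.12 0 0 0 0 0;.12 0 0 0 0 0;-.12 0 0 0 0 0' |sed -n 2p
python3 -m crank '0 0 0 0 0 0;0 0 0 0 0 0;0 0 0 0 0 0;0 0 0 0 0 0;0 0 0 0 0 0' |sed -n 2,4p
python3 - <<'E'
from h import *
M,p=cur();D=pose([.475,.075,.225],0);twist(M,p,*D,15)
print(D[1]);twist(*D,Rd(-18),np.array([.4553,.3861,.20]),15)
E
```

```text
tcp_pos: [0.474, 0.1093, 0.3099]
tcp_pos: [0.474, 0.1088, 0.3093]
tool_rot: [0.612, 0.613, 0.357, -0.35]
force: [-0.5, 0.0, -0.7]
15 rows: 0.083 0.001 0.181 0.0 -0.044 0.0 | mm/row 8 deg/row 4.0
[0.475  0.204  0.2463]
15 rows: 0.297 -0.077 0.077 0.0 0.0 0.013 | mm/row 13 deg/row 1.2
```

```bash
python3 -m crank '.083 0 .181 0 -.044 0;.083 0 .181 0 -.044 0;.083 0 .181 0 -.044 0;.083 0 .181 0 -.044 0;.083 0 .181 0 -.044 0' |sed -n 2p
python3 -m crank '.083 0 .181 0 -.044 0;.083 0 .181 0 -.044 0;.083 0 .181 0 -.044 0;.083 0 .181 0 -.044 0;.083 0 .181 0 -.044 0' |sed -n 2p
python3 -m crank '.083 0 .181 0 -.044 0;.083 0 .181 0 -.044 0;.083 0 .181 0 -.044 0;.083 0 .181 0 -.044 0;.083 0 .181 0 -.044 0' |sed -n 2p
python3 -m crank '.297 -.077 .077 0 0 .013;.297 -.077 .077 0 0 .013;.297 -.077 .077 0 0 .013;.297 -.077 .077 0 0 .013;.297 -.077 .077 0 0 .013' |sed -n 2p
python3 - <<'E'
from h import *
s=snap('top');a=s['image'][215:295,180:300,::-1]
b=snap('side')['image'][190:290,240:360,::-1]
cv2.imwrite('pics/p5.png',np.hstack([cv2.resize(a,(450,300),interpolation=cv2.INTER_CUBIC),cv2.resize(b,(340,300),interpolation=cv2.INTER_CUBIC)]))
M,p=cur();print(p,M.round(3));twist(M,p,Rd(-18),np.array([.4553,.3861,.20]),10)
E
```

```text
tcp_pos: [0.4741, 0.1476, 0.3003]
tcp_pos: [0.4741, 0.181, 0.2786]
tcp_pos: [0.4743, 0.205, 0.2468]
tcp_pos: [0.4615, 0.2653, 0.2317]
[0.46120445 0.26570329 0.23151411] [[ 0.105  0.994  0.007]
 [ 0.994 -0.105  0.011]
 [ 0.012  0.006 -1.   ]]
10 rows: 0.292 -0.074 0.081 0.0 -0.001 0.013 | mm/row 12 deg/row 1.2
```

View pics/p5.png

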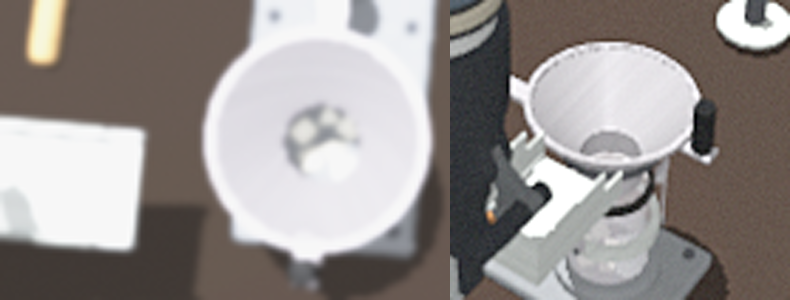

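The scoop is empty, and the chips show through the spout at about (325,140). I'll check their height from the depth image while putting the scoop back.

```bash
python3 -m crank '.292 -.074 .081 0 0 .013;.292 -.074 .081 0 0 .013;.292 -.074 .081 0 0 .013;.292 -.074 .081 0 0 .013;.292 -.074 .081 0 0 .013' |sed -n 2p
python3 -m crank '.292 -.074 .081 0 0 .013;.292 -.074 .081 0 0 .013;.292 -.074 .081 0 0 .013;.292 -.074 .081 0 0 .013;.292 -.074 .081 0 0 .013' |sed -n 2p
python3 - <<'E'
from h import *
W=cloud(load('top'));m=np.hypot(W[...,0]-.475,W[...,1]-.0346)<.03
print(np.histogram(W[m][:,2],bins=[-.01,.01,.02,.03,.04,.05,.07,.09,.11,.14,.2]))
goto(Rd(-18),[.4553,.3861,.0407],12)
E
```

```text
tcp_pos: [0.4563, 0.3246, 0.2164]
tcp_pos: [0.4566, 0.3849, 0.2008]
(array([  0,   0, 187, 101,   0,   0,   0,   1, 221,  40]), array([-0.01,  0.01,  0.02,  0.03,  0.04,  0.05,  0.07,  0.09,  0.11,
        0.14,  0.2 ]))
12 rows: -0.001 -0.004 0.372 0.0 -0.001 0.0 | mm/row 15 deg/row 0.1
```

```bash
python3 -m crank '0 0 .37 0 0 0;0 0 .4 0 0 0;0 0 .4 0 0 0;0 0 .4 0 0 0;0 0 .4 0 0 0' |sed -n 2p
python3 -m crank '0 0 .4 0 0 0;0 0 .4 0 0 0;0 0 .4 0 0 0;0 0 .4 0 0 0;0 0 .4 0 0 0' |sed -n 2p
python3 -m crank '0 0 .18 0 0 0;0 0 .15 0 0 0;0 0 .1 0 0 0;0 0 .05 0 0 0;0 0 0 0 0 0'
```

```text
tcp_pos: [0.4576, 0.3854, 0.1216]
tcp_pos: [0.4585, 0.3863, 0.0416]
t: 17.95
tcp_pos: [0.4587, 0.3872, 0.0234]
tool_rot: [0.808, 0.589, 0.007, -0.002]
force: [1.1, 0.5, 0.6]
finger_gap: 0.158
gripper_force: 69.1
```

```bash
python3 -m crank '0 0 .03 0 0 0;0 0 0 0 0 0;0 0 0 0 0 0;0 0 0 0 0 0;0 0 0 0 0 0' |sed -n 2,4p
python3 -m crank '0 0 0 0 0 0;0 0 0 0 0 0;0 0 0 0 0 0;0 0 0 0 0 0;0 0 0 0 0 0' 1 |sed -n 2,6p
python3 -m crank '0 0 -.1 0 0 0;0 0 -.5 0 0 0;0 0 -1 0 0 0;0 0 -1 0 0 0;0 0 -1 0 0 0' |sed -n 2p
python3 - <<'E'
from h import *
M,p=cur();print(p);A=(Rd(-96),np.array([.4015,.0422,.203-.0187+.075]));twist(M,p,*A,15)
E
```

```text
tcp_pos: [0.4589, 0.3875, 0.0223]
tool_rot: [0.808, 0.589, 0.008, -0.002]
force: [0.5, 0.9, 4.4]
tcp_pos: [0.4582, 0.387, 0.0216]
tool_rot: [0.808, 0.589, 0.007, -0.002]
force: [-0.5, -0.1, 0.9]
finger_gap: 0.987
gripper_force: 0.0
tcp_pos: [0.4567, 0.3853, 0.1673]
[0.45673621 0.38530153 0.16727459]
15 rows: -0.441 0.444 -0.156 -0.0 -0.001 0.058 | mm/row 26 deg/row 5.2
```

```bash
python3 -m crank '-.441 .444 -.156 0 -.001 .058;-.441 .444 -.156 0 -.001 .058;-.441 .444 -.156 0 -.001 .058;-.441 .444 -.156 0 -.001 .058;-.441 .444 -.156 0 -.001 .058' |sed -n 2p
python3 -m crank '-.441 .444 -.156 0 -.001 .058;-.441 .444 -.156 0 -.001 .058;-.441 .444 -.156 0 -.001 .058;-.441 .444 -.156 0 -.001 .058;-.441 .444 -.156 0 -.001 .058' |sed -n 2p
python3 -m crank '-.441 .444 -.156 0 -.001 .058;-.441 .444 -.156 0 -.001 .058;-.441 .444 -.156 0 -.001 .058;-.441 .444 -.156 0 -.001 .058;-.441 .444 -.156 0 -.001 .058' |sed -n 2p
python3 -m crank '0 0 0 0 0 0;0 0 0 0 0 0;0 0 0 0 0 0;0 0 0 0 0 0;0 0 0 0 0 0' |sed -n 2p
python3 - <<'E'
from h import *
s=snap('wrist');cv2.imwrite('pics/w6.png',s['image'][:,:,::-1])
W=cloud(s);im=s['image'].astype(int);m=(W[...,2]>.19)&(W[...,2]<.22)&(abs(W[...,0]-.4015)<.03)&(abs(W[...,1]-.042)<.03)
o=W[m];print(len(o));
if len(o): print(o.mean(0),o.min(0),o.max(0))
t=W[(W[...,2]>.208)&m]
if len(t):print('top',t.mean(0),t.min(0),t.max(0))
S=cloud(load('top'));w=S[(S[...,0]>.38)&(S[...,0]<.55)&(S[...,1]>.22)&(S[...,1]<.46)&(S[...,2]>.025)&(S[...,2]<.07)]
print(cur()[1]);goto(Rd(-96),[.4015,.0422,.203],5)
E
```

```text
tcp_pos: [0.4934, 0.2656, 0.1969]
tcp_pos: [0.4731, 0.1429, 0.2278]
tcp_pos: [0.4011, 0.0417, 0.2593]
tcp_pos: [0.4021, 0.043, 0.2586]
728
[0.40564027 0.04435925 0.20792527] [0.39557409 0.03672754 0.19004203] [0.41110433 0.05254599 0.21424997]
top [0.40403503 0.04453222 0.21193424] [0.39557409 0.03682828 0.2080721 ] [0.4111029  0.05249607 0.21424997]
[0.40198583 0.04299403 0.25858537]
5 rows: 0.0 0.004 0.371 0.0 0.001 -0.0 | mm/row 15 deg/row 0.1
```

View pics/w6.png

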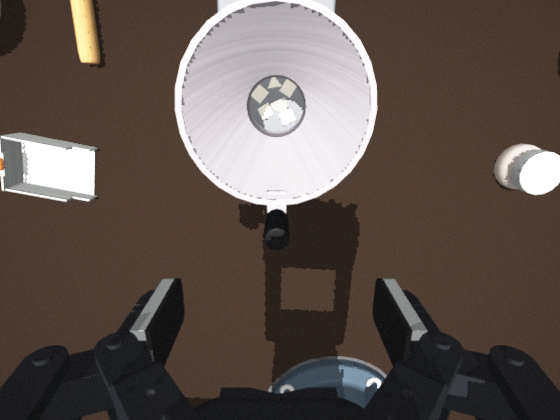

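The knob sits centred between the fingers at (277,230). All the chips show in the jar through the spout, and the scoop stands empty.

```bash
python3 -m crank '.01 -.002 .371 0 0 0;.01 -.002 .371 0 0 0;.01 -.002 .371 0 0 0;.005 0 .371 0 0 0;0 0 .371 0 0 0' |sed -n 2,4p
python3 -m crank '0 0 0 0 0 0;0 0 0 0 0 0;0 0 0 0 0 0;0 0 0 0 0 0;0 0 0 0 0 0' -1 30 |sed -n 2,6p
python3 -m crank '0 0 0 0 0 0;0 0 0 0 0 0;0 0 0 0 0 0;.005 .16 0 0 0 -.0213;.0107 .318 0 0 0 -.0427' |sed -n 2,6p
```

```text
tcp_pos: [0.4028, 0.0428, 0.1839]
tool_rot: [0.999, -0.053, -0.004, 0.001]
force: [0.4, -0.4, -0.1]
tcp_pos: [0.4029, 0.0426, 0.1853]
tool_rot: [0.999, -0.053, -0.004, 0.001]
force: [-0.8, -0.3, 4.5]
finger_gap: 0.177
gripper_force: 29.2
tcp_pos: [0.4021, 0.0237, 0.1853]
tool_rot: [1.0, -0.001, -0.003, 0.0]
force: [1.5, 0.6, 4.8]
finger_gap: 0.176
gripper_force: 29.2
```

```bash
python3 -m crank '.0107 .318 0 0 0 -.0427;.0107 .318 0 0 0 -.0427;.0107 .318 0 0 0 -.0427;.0107 .318 0 0 0 -.0427;.0107 .318 0 0 0 -.0427' |sed -n 2,4p
python3 -m crank '.0107 .318 0 0 0 -.0427;.0107 .318 0 0 0 -.0427;.0107 .318 0 0 0 -.0427;.0107 .318 0 0 0 -.0427;.0107 .318 0 0 0 -.0427' |sed -n 2,4p
python3 -m crank '.0107 .318 0 0 0 -.0427;.0107 .318 0 0 0 -.0427;.0107 .318 0 0 0 -.0427;.0107 .318 0 0 0 -.0427;.0107 .318 0 0 0 -.0427' |sed -n 2,4p
python3 -m crank '.0107 .318 0 0 0 -.0427;.0107 .318 0 0 0 -.0427;.0107 .318 0 0 0 -.0427;.0107 .318 0 0 0 -.0427;.005 .16 0 0 0 -.0213' |sed -n 2,6p
```

```text
tcp_pos: [0.4135, -0.0397, 0.1853]
tool_rot: [0.986, 0.165, -0.002, 0.0]
force: [3.7, 2.2, 1.5]
tcp_pos: [0.4447, -0.0949, 0.1853]
tool_rot: [0.945, 0.327, -0.001, -0.0]
force: [5.8, 6.4, 3.4]
tcp_pos: [0.4916, -0.1362, 0.1852]
tool_rot: [0.877, 0.48, -0.001, -0.001]
force: [5.4, 7.9, 7.3]
tcp_pos: [0.5437, -0.1585, 0.1852]
tool_rot: [0.795, 0.606, -0.001, -0.002]
force: [1.3, 7.1, 10.6]
finger_gap: 0.175
gripper_force: 30.0
```

Run:
```python
from h import *
M,p=cur();d=p[:2]-np.array([.590,.022]);a=np.degrees(np.arctan2(d[1],d[0]));print(p,M.round(3),np.linalg.norm(d),a%360-174)
```

```text
[ 0.5436621  -0.15847993  0.18523406] [[ 0.265  0.964 -0.004]
 [ 0.964 -0.265  0.002]
 [ 0.001 -0.004 -1.   ]] 0.18633358936525085 81.60043666184714
```

```bash
python3 -m crank '-.012 .31 0 0 0 -.041;-.012 .31 0 0 0 -.041;-.012 .31 0 0 0 -.041;-.005 .2 0 0 0 -.027;0 0 0 0 0 0' |sed -n 2,6p
python3 - <<'E'
from h import *
M,p=cur();d=p[:2]-np.array([.590,.022]);a=np.degrees(np.arctan2(d[1],d[0]));print(p,np.linalg.norm(d),a%360-174)
W=cloud(snap('top'));w=W[(W[...,2]>.17)&(W[...,2]<.186)&(abs(W[...,0]-.59)<.1)&(W[...,1]<-.02)&(W[...,1]>-.17)];print(len(w),w.min(0),w.max(0))
E
```

```text
tcp_pos: [0.5872, -0.1646, 0.1852]
tool_rot: [0.719, 0.695, 0.001, -0.005]
force: [1.6, 15.0, 12.6]
finger_gap: 0.175
gripper_force: 30.3
[ 0.58724956 -0.16461888  0.18520075] 0.18663914940381623 95.15562049932356
481 [ 0.52871161 -0.15560218  0.17002852] [ 0.652734   -0.02828083  0.18482771]
```

```bash
python3 -m crank '-.03 .08 0 0 0 -.01;-.02 .05 0 0 0 -.006;0 0 0 0 0 0;0 0 0 0 0 0;0 0 0 0 0 0' |sed -n 2,6p
```

```text
tcp_pos: [0.5911, -0.1647, 0.1852]
tool_rot: [0.71, 0.704, 0.002, -0.006]
force: [1.3, 19.1, 13.0]
finger_gap: 0.172
gripper_force: 30.4
```

```bash
python3 -m crank '0 0 0 0 0 0;0 0 0 0 0 0;0 0 0 0 0 0;0 0 0 0 0 0;0 0 0 0 0 0' 1 |sed -n 2,6p
python3 -m crank '0 0 -.2 0 0 0;0 0 -.5 0 0 0;0 0 -.6 0 0 0;0 0 -.6 0 0 0;0 0 -.2 0 0 0' |sed -n 2,3p
python3 - <<'E'
from h import *
M,p=cur();A=(Rd(-6),np.array([.4918,-.311,.10]));twist(M,p,*A,10)
E
```

```text
tcp_pos: [0.59, -0.173, 0.1828]
tool_rot: [0.71, 0.704, -0.004, -0.003]
force: [-0.1, 0.3, 0.7]
finger_gap: 0.993
gripper_force: 0.0
tcp_pos: [0.5924, -0.1732, 0.2705]
tool_rot: [0.71, 0.704, -0.003, 0.0]
10 rows: -0.356 -0.233 0.427 -0.0 0.0 0.006 | mm/row 24 deg/row 0.6
```

```bash
python3 -m crank '-.356 -.233 .427 0 0 .006;-.356 -.233 .427 0 0 .006;-.356 -.233 .427 0 0 .006;-.356 -.233 .427 0 0 .006;-.356 -.233 .427 0 0 .006' |sed -n 2p
python3 -m crank '-.356 -.233 .427 0 0 .006;-.356 -.233 .427 0 0 .006;-.356 -.233 .427 0 0 .006;-.356 -.233 .427 0 0 .006;-.356 -.233 .427 0 0 .006' |sed -n 2p
python3 -m crank '0 0 0 0 0 0;0 0 0 0 0 0;0 0 0 0 0 0;0 0 0 0 0 0;0 0 0 0 0 0' |sed -n 2p
python3 - <<'E'
from h import *
W=cloud(snap('wrist'));near=(abs(W[...,0]-.4918)<.06)&(abs(W[...,1]+.311)<.06)
for z0,z1 in((.008,.025),(.05,.065)):
    w=W[near&(W[...,2]>z0)&(W[...,2]<z1)];print(len(w),w.min(0),w.max(0),(w.min(0)+w.max(0))/2)
# funnel / post, jar seal from top view
s=snap('top');W=cloud(s)
f=(abs(W[...,0]-.475)<.06)&(abs(W[...,1]-.0346)<.06)
w=W[f&(W[...,2]>.10)&(W[...,2]<.113)];print('seal',len(w));(c,r)=cv2.minEnclosingCircle((w[:,:2]*1000).astype(np.float32));print(c,r)
w=W[(W[...,2]>.172)&(W[...,2]<.186)&(W[...,0]<.66)&(W[...,0]>.5)&(W[...,1]<-.02)&(W[...,1]>-.17)];print('fun',cv2.minEnclosingCircle((w[:,:2]*1000).astype(np.float32)))
a=s['image'][190:300,215:325,::-1];cv2.imwrite('pics/t7.png',cv2.resize(a,(550,550),interpolation=cv2.INTER_CUBIC))
print(cur()[1])
E
```

```text
tcp_pos: [0.5409, -0.2427, 0.1813]
tcp_pos: [0.4885, -0.3104, 0.0964]
tcp_pos: [0.49, -0.3096, 0.0982]
6181 [ 0.45591342 -0.34626783  0.01079706] [ 0.52925858 -0.2726109   0.02497578] [ 0.492586   -0.30943936  0.01788642]
1104 [ 0.48113153 -0.32047073  0.05000068] [ 0.50384906 -0.29777752  0.05929736] [ 0.49249029 -0.30912412  0.05464902]
seal 210
(481.7967834472656, 35.10942459106445) 38.6909294128418
fun ((591.0442504882812, -97.4501724243164), 70.42708587646484)
[ 0.48970822 -0.30968574  0.09795535]
```

View pics/t7.png

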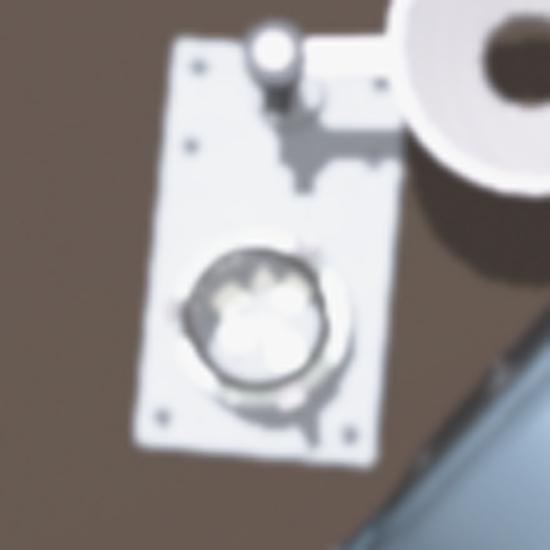

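The jar mouth is clear: the seal ring is centred at about (255.5,318.5) in the crop, with chips inside and the funnel swung to the right.

Run:
```python
from h import *
s=load('top');print('seal',ray(s,215+255.5/5-.4,190+318.5/5-.4,.106),ray(s,215+272/5-.4,190+48/5-.4,.171))
goto(Rd(-6),[.4922,-.3097,.042],6)
```

```text
seal [0.4758994  0.03577529 0.106     ] [0.59210988 0.0243544  0.171     ]
6 rows: 0.001 0.012 0.311 -0.001 0.0 0.0 | mm/row 12 deg/row 0.1
```

```bash
python3 -m crank '0 .015 .37 0 0 0;0 .015 .37 0 0 0;0 .012 .37 0 0 0;0 .012 .37 0 0 0;0 .012 .37 0 0 0' |sed -n 2,4p
python3 -m crank '0 0 0 0 0 0;0 0 0 0 0 0;0 0 0 0 0 0;0 0 0 0 0 0;0 0 0 0 0 0' -1 100|sed -n 2,6p
python3 -m crank '0 0 0 0 0 0;0 0 0 0 0 0;0 0 -.15 0 0 0;0 0 -.4 0 0 0;0 0 -.6 0 0 0' |sed -n 2,6p
python3 - <<'E'
from h import *
M,p=cur();print(p);A=(Rd(-6),np.array([.50,-.22,.225]));B=(Rd(-6),np.array([.4757,.035,.16+.0187]));twist(M,p,*A,8);twist(*A,*B,12)
E
```

```text
tcp_pos: [0.4908, -0.31, 0.0214]
tool_rot: [0.742, 0.67, -0.004, -0.003]
force: [-0.4, -0.3, -0.3]
tcp_pos: [0.4918, -0.3108, 0.0245]
tool_rot: [0.742, 0.67, -0.003, -0.002]
force: [-1.2, -0.0, 2.9]
finger_gap: 0.231
gripper_force: 97.6
tcp_pos: [0.4904, -0.3093, 0.0687]
tool_rot: [0.742, 0.67, -0.004, -0.005]
force: [0.7, -1.0, -0.2]
finger_gap: 0.233
gripper_force: 97.7
[ 0.49038666 -0.30927486  0.06865163]
8 rows: 0.281 -0.002 -0.489 -0.001 -0.0 0.0 | mm/row 23 deg/row 0.1
12 rows: 0.523 -0.106 0.096 0.0 0.0 0.0 | mm/row 22 deg/row 0.0
```

Run:
```python
from h import *
M,p=cur();A=(Rd(-6),np.array([.445,-.2,.225]));B=(Rd(-6),np.array([.4757,.035,.18]));twist(M,p,*A,10);twist(*A,*B,10)
```

```text
10 rows: 0.26 -0.144 -0.39 -0.001 -0.0 0.0 | mm/row 20 deg/row 0.1
10 rows: 0.592 0.015 0.113 0.0 0.0 0.0 | mm/row 24 deg/row 0.0
```

```bash
python3 -m crank '.26 -.144 -.39 -.001 0 0;.26 -.144 -.39 -.001 0 0;.26 -.144 -.39 -.001 0 0;.26 -.144 -.39 0 0 0;.26 -.144 -.39 0 0 0' |sed -n 2p
python3 -m crank '.26 -.144 -.39 0 0 0;.26 -.144 -.39 0 0 0;.26 -.144 -.39 0 0 0;.26 -.144 -.39 0 0 0;.26 -.144 -.39 0 0 0' |sed -n 2p
python3 -m crank '.592 .015 .113 0 0 0;.592 .015 .113 0 0 0;.592 .015 .113 0 0 0;.592 .015 .113 0 0 0;.592 .015 .113 0 0 0' |sed -n 2p
python3 -m crank '.592 .015 .113 0 0 0;.592 .015 .113 0 0 0;.592 .015 .113 0 0 0;.592 .015 .113 0 0 0;.4 .01 .08 0 0 0' |sed -n 2p
python3 -m crank '0 0 0 0 0 0;0 0 0 0 0 0;0 0 0 0 0 0;0 0 0 0 0 0;0 0 0 0 0 0' |sed -n 1,4p
python3 - <<'E'
from h import *
goto(Rd(-6),[.4757,.035,.140],5,True)
x=telemetry.sense()['tool_rot'];print(R.from_quat(x).as_matrix().round(4))
E
```

```text
tcp_pos: [0.4681, -0.2547, 0.148]
tcp_pos: [0.445, -0.1999, 0.2261]
tcp_pos: [0.4602, -0.0822, 0.2025]
tcp_pos: [0.474, 0.0281, 0.1809]
t: 32.65
tcp_pos: [0.4747, 0.0259, 0.1812]
tool_rot: [0.743, 0.67, -0.002, -0.001]
force: [-0.8, 0.1, -0.4]
5 rows: 0.046 0.001 0.206 -0.0 0.0 0.0 | mm/row 8 deg/row 0.1
[[ 0.1032  0.9946 -0.0039]
 [ 0.9947 -0.1032 -0.0016]
 [-0.002  -0.0037 -1.    ]]
```

```bash
python3 -m crank '.06 0 0 0 0 0;.08 0 .1 0 0 0;.06 0 .25 0 0 0;.03 0 .3 0 0 0;0 0 .3 0 0 0' |sed -n 2,4p
python3 -m crank '0 0 .1 0 0 0;0 0 .05 0 0 0;0 0 0 0 0 0;0 0 0 0 0 0;0 0 0 0 0 0' |sed -n 2,4p
python3 - <<'E'
from h import *
a=snap('side')['image'][170:320,210:370,::-1];cv2.imwrite('pics/s8.png',cv2.resize(a,(640,600),interpolation=cv2.INTER_CUBIC))
goto(Rd(-6),[.4757,.035,.132],5,True)
E
```

```text
tcp_pos: [0.4752, 0.0361, 0.1421]
tool_rot: [0.742, 0.67, -0.002, -0.001]
force: [0.3, 0.1, -0.6]
tcp_pos: [0.4757, 0.0356, 0.1375]
tool_rot: [0.742, 0.67, -0.002, -0.0]
force: [0.7, -0.9, -0.8]
5 rows: -0.003 0.0 0.027 -0.0 0.0 0.0 | mm/row 1 deg/row 0.0
```

View pics/s8.png

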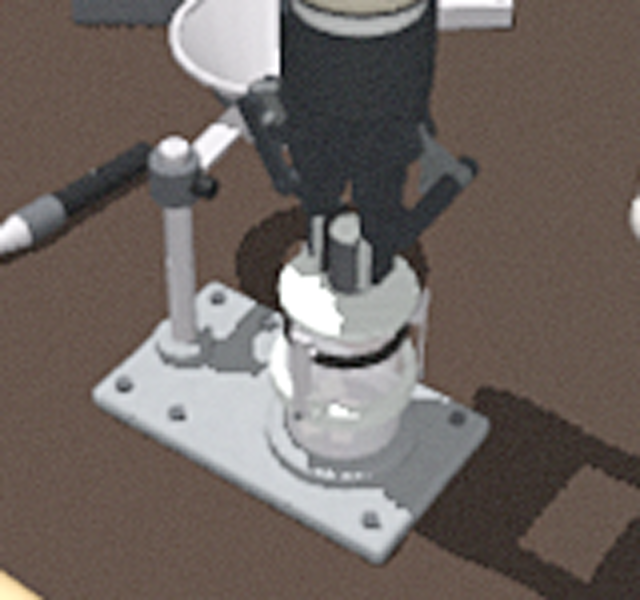

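The lid (350,290) is level and centred over the mouth, just inside the clip tops. I'll press down in small steps and watch the force.

```bash
python3 -m crank '0 0 .03 0 0 0;0 0 .03 0 0 0;0 0 .03 0 0 0;0 0 0 0 0 0;0 0 0 0 0 0' |sed -n 2,4p
python3 -m crank '0 0 .03 0 0 0;0 0 .03 0 0 0;0 0 .03 0 0 0;0 0 0 0 0 0;0 0 0 0 0 0' |sed -n 2,4p
python3 -m crank '0 0 .03 0 0 0;0 0 .03 0 0 0;0 0 .03 0 0 0;0 0 0 0 0 0;0 0 0 0 0 0' |sed -n 2,4p
```

```text
tcp_pos: [0.4755, 0.0357, 0.1334]
tool_rot: [0.742, 0.67, -0.002, -0.001]
force: [-0.0, 0.5, -0.9]
tcp_pos: [0.4761, 0.0356, 0.13]
tool_rot: [0.742, 0.67, -0.001, -0.0]
force: [2.4, 0.4, 0.3]
tcp_pos: [0.4765, 0.0357, 0.1272]
tool_rot: [0.742, 0.67, -0.001, 0.0]
force: [2.2, 2.0, 7.2]
```

```bash
python3 -m crank '0 0 .03 0 0 0;0 0 .03 0 0 0;0 0 .03 0 0 0;0 0 0 0 0 0;0 0 0 0 0 0' |sed -n 2,4p
python3 -m crank '0 0 .03 0 0 0;0 0 .03 0 0 0;0 0 0 0 0 0;0 0 0 0 0 0;0 0 0 0 0 0' |sed -n 2,4p
```

```text
tcp_pos: [0.4761, 0.0357, 0.123]
tool_rot: [0.742, 0.67, -0.001, -0.0]
force: [2.7, 2.0, 4.0]
tcp_pos: [0.474, 0.0354, 0.1192]
tool_rot: [0.742, 0.67, -0.003, -0.002]
force: [2.0, 0.5, -8.9]
```

```bash
python3 -m crank '0 0 .02 0 0 0;0 0 .02 0 0 0;0 0 0 0 0 0;0 0 0 0 0 0;0 0 0 0 0 0' |sed -n 2,4p
python3 -m crank '0 0 .02 0 0 0;0 0 .02 0 0 0;0 0 0 0 0 0;0 0 0 0 0 0;0 0 0 0 0 0' |sed -n 2,6p
```

```text
tcp_pos: [0.4745, 0.0357, 0.1189]
tool_rot: [0.742, 0.67, -0.003, -0.001]
force: [-3.2, -1.0, 4.7]
tcp_pos: [0.4748, 0.0358, 0.1175]
tool_rot: [0.742, 0.67, -0.002, -0.001]
force: [-3.9, -0.9, 7.3]
finger_gap: 0.23
gripper_force: 100.2
```

```bash
python3 -m crank '0 0 .02 0 0 0;0 0 .02 0 0 0;0 0 .02 0 0 0;0 0 0 0 0 0;0 0 0 0 0 0' |sed -n 2,4p
python3 -m crank '0 0 .02 0 0 0;0 0 0 0 0 0;0 0 0 0 0 0;0 0 0 0 0 0;0 0 0 0 0 0' |sed -n 1,6p
python3 - <<'E'
from h import *
a=snap('side')['image'][200:300,220:340,::-1];b=snap('top')['image'][120:320,80:420,::-1]
cv2.imwrite('pics/f9.png',np.hstack([cv2.resize(a,(360,300),interpolation=cv2.INTER_CUBIC),cv2.resize(b,(440,300))]))
print(telemetry.sense()['force'],telemetry.sense()['tcp_pos'])
E
```

```text
tcp_pos: [0.4748, 0.0358, 0.1158]
tool_rot: [0.742, 0.67, -0.002, -0.001]
force: [-4.1, -1.0, 14.3]
t: 38.2
tcp_pos: [0.4748, 0.0358, 0.1154]
tool_rot: [0.742, 0.67, -0.002, -0.001]
force: [-4.6, -0.6, 17.3]
finger_gap: 0.23
gripper_force: 101.6
[-5.04099276 -0.98818076 17.38607414] [0.47483807 0.0358033  0.11536961]
```

View pics/f9.png

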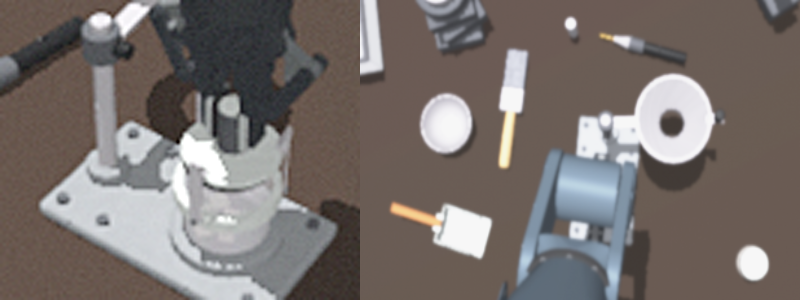

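The lid is seated under the clips, with the force dropping as they snapped and now steady at about 17 N. The funnel is swung aside, and the scoop stands upright and empty at (460,230).

```bash
python3 -c "
from station import manip,telemetry
print(telemetry.sense()['force']);print(manip.sign_off())"
```

```text
[-5.04099276 -0.98818076 17.38607414]
the job is handed in; nothing more can be done
None
```

I handed the job in at about 38 s: the chips are in the jar, the scoop is back upright and empty, the funnel is about 96° aside, and the gripper is still pushing the lid down at about 17 N; I inferred that all three clips snapped from the force drop and lid height rather than seeing each one.

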